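Clip the glass sweet plate into the turntable tray

TASK

Pick up the small glass plate by its upright steel handle and lay it flat on the wooden dock on the turntable, in front of the two sprung clips with its notched end towards them. Slide it gently along the dock, so that both clips ride up over the glass and snap down into its notches and the plate is fully home; then let go. Never press the glass against the clips or the stop with more than 15 N, and leave everything else where it stands.

Things in the scene. Friction and masses are not known exactly. Their poses are not given: they have to be found in the camera images.
- plate_handle (a point): Centre of the upright steel handle on the loose glass plate: a block 26 mm in x, 14 mm in y, 34 mm high, standing on the glass 20 mm from its rear edge; this point is 17 mm above the glass top, 23 mm above the plate's underside. Axes: x towards the plate's notched front edge, z up. It starts lying flat on the console (z = 0), left or right; about 160 g.
- plate_mid (a point): Middle of the same plate's glass (clear greenish, 100 mm in x, 70 mm in y, 6 mm thick), half-way through its thickness, 30 mm ahead of the handle's centre. Each long side has a notch cut right through, 15 mm deep in y, from 15.5 to 34.6 mm behind the front (+x) edge.
- dock: Dark wooden board, 235 x 104 x 8 mm, fixed on the locked turntable; origin on its underside, board from x = -125 to +110 mm. The plate lies on its top (z = 8 mm) and slides along +x, handle to the rear; before x = -13 mm no clip is in the way, so lay it with its middle before x = -63 mm.
- rails (a point): Point on the dock's top at x = +5 mm, y = 0, axes of the dock: start of two straight side rails, 5 mm high, 73 mm apart, 70 mm long in x; in front of it their mouth flares outward at 15 degrees over 32 mm.
- home (a point): Nominal middle of the steel stop face (9 mm high), at dock x = +55 mm, 3 mm above the board, axes of the dock. The bar that carries the stop and both clips was screwed down by eye: all of them lie together up to 20 mm before or beyond nominal along x. Fully home, the front edge of the glass is 0 to 2 mm from the real stop and both teeth are in the notches.
- clip_left (a joint): Sprung steel leaf clip on the bar, at dock y = +28.5 mm, 10 mm wide. 0 rad down (empty, or snapped into a notch), about 0.12 riding on the glass. Its tooth stands 17.5 to 24.5 mm in front of the stop, a 28-degree upturned lip reaches to 46 mm in front, 15 mm above the board.
- clip_right (a joint): The same clip at y = -28.5 mm. The glass edge meets both lips about 33 mm before the stop and needs about 4 to 10 N of push to lift them over its next 9 mm of travel, 2 to 5 N once they ride on the glass; the teeth drop into the notches in the last 2 mm before the stop.
- turntable: Round wooden turntable tray, locked, 400 mm across, 22 mm high, fixed on the console; origin on its underside at the centre. It carries the dock and five bystanders. All of the bystanders must stay where they are.
- cup_a: Bystander on the turntable, to the left of the clips: patterned porcelain cup, 68 mm across, 55 mm high, with a handle; origin under its centre.
- cup_b: Bystander on the turntable, to the right of the clips: same as the other cup.
- sugar_box: Bystander at the back of the turntable: closed copper-tone box, 66 x 94 mm, 64 mm high with its knob.
- cezve: Bystander at the back of the turntable: steel cezve, 74 mm across, 65 mm high, with a handle reaching 130 mm from its axis, up to 77 mm high.
- cup_holder: Bystander on the turntable, left of the dock: glass cup holder with a metal base, 56 mm across, 55 mm high.
- dish: Bystander on the console, on the side where the plate is not: white porcelain dish, 90 mm across, 22 mm high.
Not all that is in view belongs to the job. Leave any red look-alike of the part that bears plate_handle alone.

How it is judged:
By the outcome, as a careful person would: the job done as asked, in the order asked, and still so for the second after the job is handed in, with the robot touching nothing.
It also fails if it takes over 51 s, if anything falls off the work surface, if the arm or the gripper's body presses on something with over 40 N, if the wrist force passes 120 N, or if a joint passes its speed limit or range.

ROBOT

A 6-joint arm with a two-finger parallel gripper is mounted at the origin on the work surface. World frame = base frame: x ahead of the robot, y to its left, z up, the work surface at z = 0. Lengths are in m, angles in degrees, forces in N, time in s.
With the tool pointing down it reaches from about 0.4 to 0.825 m from the base axis. Payload 7 kg.
Tool frame: the origin (TCP) lies midway between the tips of the shut fingers; the grasp point (between the pads) lies 19 mm behind it; z points along the fingers, y is the line along which they close (so a half turn about z gives the same grasp; the last joint's range is limited). The gripper opens to 88 mm and grips with 3 to 60 N. Pads are 19 mm wide; open, the fingers measure 130 mm over their backs; the gripper's body (78 mm by 193 mm) begins 47 mm behind the grasp point.
Start: joints at [-55.056, 20.546, 0.682, 0, -70.136, -16.507], TCP at [0.213, -0.64, 0.204] pointing down, gripper open.
Joint ranges: [-176.03, 176.03], [-82.01, 121.73], [-58.28, 71.71], [-173.87, 95.51], [-174.79, -0.11], [-173.66, 173.66]. Speed limits (degrees/s): [136.94, 136.94, 172.46, 180, 180, 180].

INTERFACE

Orientations are given as [roll, pitch, yaw] about the fixed x, y, z axes, in that order (R = Rz(yaw) Ry(pitch) Rx(roll)).
In Python, from plant import r, eyes, workorder gives the robot as it stands.
- The arm moves only by the tool step_arm, never from a script. Its argument "plan" is a list of rows, each a list of 5 numbers: the shift along the tool's x, y, z each as a share of 25 cm, from -1 to 1, then the turn about the tool's z as a share of 60 degrees, from -1 to 1, then the finger opening in mm, from 0 to 87.6. In form: [[x, y, z, turn, jaw], ...]. A call has 1 to 12 rows; each row is the pose to reach, as a shift and turn from the pose commanded when the call began, along the tool's axes at that moment; what a row does not reach only later rows make up. A row lasts 1/12 s, in which the tool goes at most 41.7 mm and 7.16 degrees, less where a joint would pass 70% of its speed; a pose out of reach is approached as far as the arm can. A call with a number of a shift or a turn outside -1 to 1 is refused whole. A call with a gripper value outside its range is refused whole. The fingers move at their own pace and stop on an object; "newtons" is the grip in N (left out, the last holds). Time passes only in rows, so rows that repeat a pose let the fingers close. It gives the time, the measured TCP pose, the force, the opening and the grip force at its end, in the units of the state.
- r.get_state(): the state, without advancing time (a new reading comes with each control period).
- eyes.capture(name): name is "side" or "top"; returns the picture (384x512x3 uint8, red, green, blue); there is no depth.
- eyes.camera_model(name): a dict with "fov_y" (degrees; the focal length in pixels is half the picture's height over the tangent of half this angle, whatever the lens; pixels are square), "cx", "cy" (the principal point, pixels), "world_to_cam" (4x4, takes a point from world to camera coordinates). Camera axes: x right, y up, looking along -z (the intrinsics and any distortion apply to the point x, -y, -z); pixel columns grow to the right and rows downward; lengths in m; the calibration is good to about 2 mm. A picture is of the moment at which its call begins. camera_model takes no time and is no camera call.
- workorder.close_job(): hands the job in; it is judged then, once.
The state is a dict: "time_s": time; "joints": joint angles; "qd": joint speeds; "joint_torque": joint torques, N m; "tcp_pos": TCP position; "eef_rot": TCP orientation; "contact_force": force on the tool from outside, world axes, zero at the start; "moment": the same for the moment, N m; "gripper_width": finger opening in m; "gripper_force": force on a finger pad.
Only numpy, scipy, OpenCV 4.12 (cv2) and the standard library are available. Lean on these libraries where they do the work, as an engineer would, in place of code of your own. Each camera call takes 0.05 s, during which the arm holds its last target. There are 200 camera calls.

## Working session

There is one attempt and no reset: what is moved stays moved. The work goes in short steps, Python scripts to look and compute and a tool call to move; the robot and the scene stay as the last step left them, time stands still between calls to the robot, and variables do not carry over. Pictures are saved under pics/ and viewed, at most 10 in all, crops included, and the job is handed in when it is done.

Besides the shell and the picture viewer there is one more tool, called after "Call:" by a JSON object that holds its "op" and its "data". step_arm: Moves the arm, as the interface text tells. Its arguments: {"type":"object","properties":{"plan":{"type":"array"},"newtons":{"type":"number"}},"required":["plan"]}

```bash
mkdir -p pics; ls; python3 - <<'E'
from plant import r, eyes, workorder
import cv2
for n in ("top","side"):
    im=eyes.capture(n); cv2.imwrite(f"pics/{n}0.png",cv2.resize(im[:,:,::-1],(800,600),interpolation=cv2.INTER_CUBIC))
    cv2.imwrite(f"pics/{n}0raw.png",im[:,:,::-1])
    print(eyes.camera_model(n))
print(r.get_state())
E
```

```text
pics
{'fov_y': 47.49345919894185, 'cx': 258.539865923002, 'cy': 195.28374196592347, 'world_to_cam': array([[-1.65069349e-02, -9.99860599e-01, -2.51082101e-03,
         6.89399411e-02],
       [ 9.82792993e-01, -1.66871044e-02,  1.83955086e-01,
        -5.33432510e-01],
       [-1.83971340e-01,  5.68917318e-04,  9.82931443e-01,
        -1.10698831e+00],
       [ 0.00000000e+00,  0.00000000e+00,  0.00000000e+00,
         1.00000000e+00]])}
{'fov_y': 46.72028626706947, 'cx': 244.83851450447486, 'cy': 190.29106870379903, 'world_to_cam': array([[-0.69741596, -0.71649128,  0.01585014,  0.42957121],
       [ 0.43010734, -0.40076101,  0.80894888, -0.24689641],
       [-0.5732527 ,  0.57099112,  0.58766528, -0.96537665],
       [ 0.        ,  0.        ,  0.        ,  1.        ]])}
{'time_s': 0.1, 'joints': array([-5.50555510e+01,  2.05872757e+01,  6.39516863e-01, -1.31513381e-02,
       -7.01355694e+01, -1.65071178e+01]), 'qd': array([ 0.02130506, -0.1394494 ,  0.18235657,  0.0491388 , -0.04592424,
        0.06584118]), 'joint_torque': array([-1.39893877e-03, -5.84164524e+01,  2.93752724e+01,  7.01563731e+00,
        1.02125737e-02, -5.96063069e-05]), 'tcp_pos': array([ 0.21328671, -0.63994026,  0.2029352 ]), 'eef_rot': array([ 1.79916593e+02, -1.18237647e-02, -1.61567138e+02]), 'contact_force': array([ 0.05147772, -0.25178844,  0.19616663]), 'moment': array([-0.02467025, -0.00951396, -0.04525114]), 'gripper_force': 0.0, 'gripper_width': 0.08754817281476394}
```

View pics/top0.png

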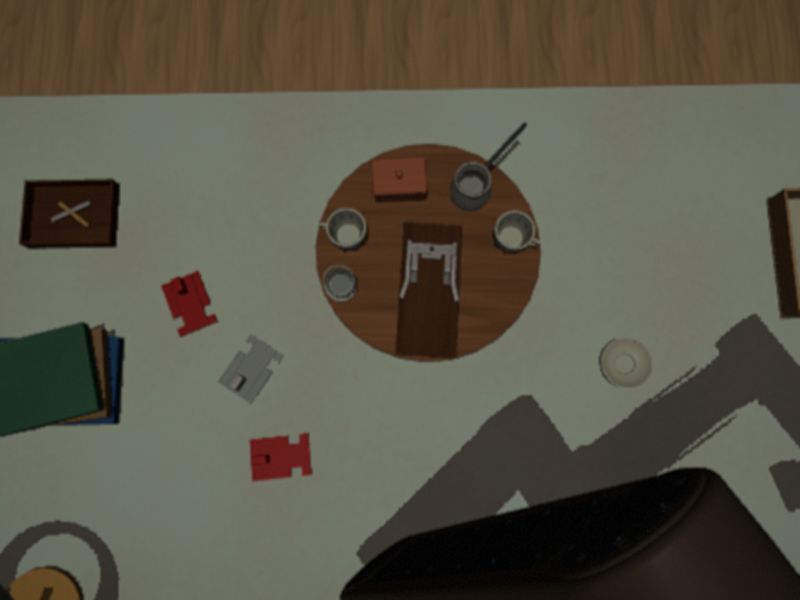

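View pics/side0.png

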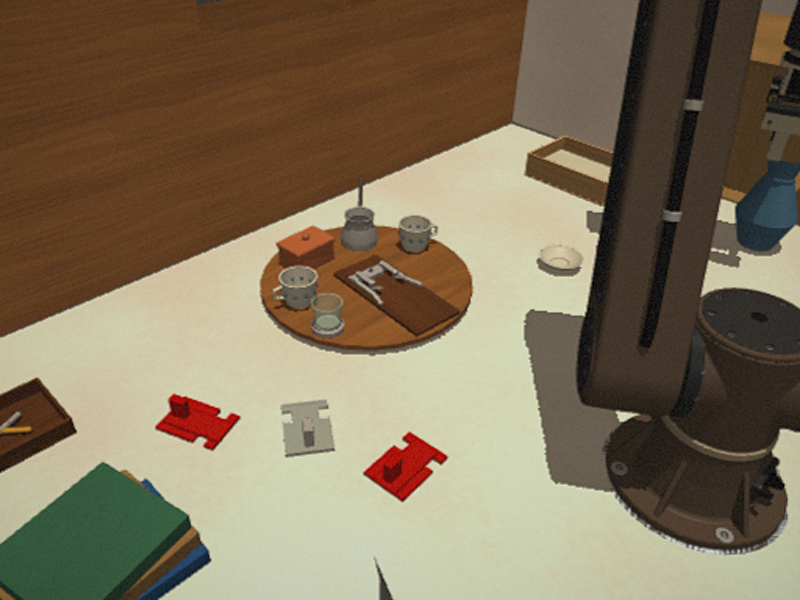

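The top picture holds three candidates: the grey-green plate with a steel handle at (250,368), and red look-alikes at (190,302) and (281,457). By the description it is the grey one. The dock spans (397..461, 223..357), with the clips at its far end. The side picture agrees, with the plate at (307,428). I'll check close crops next.

```bash
python3 - <<'E'
import cv2,numpy as np
im=cv2.imread("pics/top0raw.png"); s=cv2.imread("pics/side0raw.png")
f=lambda a,x,y,w,h,k: np.clip(cv2.resize(a[y:y+h,x:x+w],None,fx=k,fy=k,interpolation=cv2.INTER_CUBIC)*1.6,0,255).astype(np.uint8)
a=f(im,135,210,50,50,8); b=f(im,245,138,60,95,6); c=cv2.copyMakeBorder(a,0,170,0,0,cv2.BORDER_CONSTANT)
cv2.imwrite("pics/crop1.png",np.hstack([c,b]))
E
```

```text
(no output)
```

View pics/crop1.png

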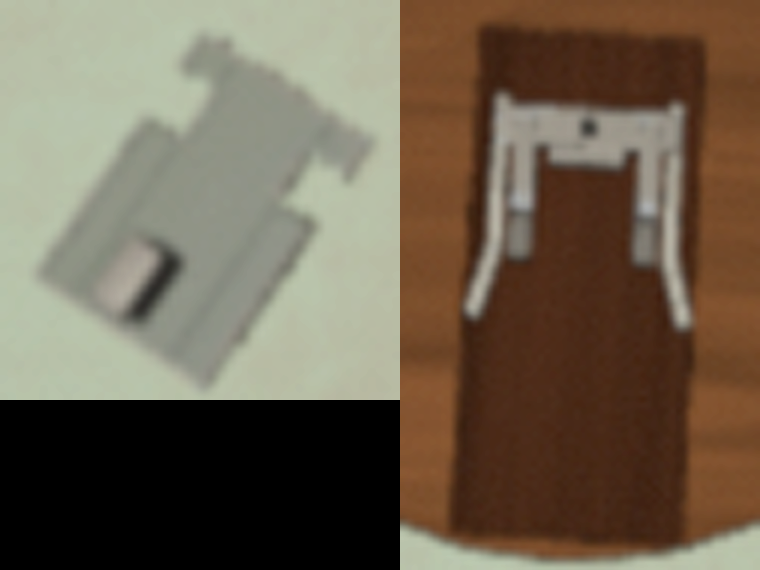

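The crop confirms the plate: front notched edge (205,32)–(374,146), rear edge (38,271)–(207,389), handle top near (133,278). The dock top corners are (480,25), (705,38), (450,530) and (683,545), and the stop face is near (588,165).

```bash
cat > h.py <<'E'
import numpy as np
from plant import r, eyes, workorder
from scipy.optimize import least_squares
def ray(n,uv,z):
    m=eyes.camera_model(n); W=m["world_to_cam"]; R,t=W[:3,:3],W[:3,3]
    f=192/np.tan(np.radians(m["fov_y"]/2)); C=-R.T@t
    d=R.T@np.array([(uv[0]-m["cx"])/f,-(uv[1]-m["cy"])/f,-1.])
    return C+d*(z-C[2])/d[2]
def proj(n,p):
    m=eyes.camera_model(n); W=m["world_to_cam"]; c=W[:3,:3]@p+W[:3,3]
    f=192/np.tan(np.radians(m["fov_y"]/2))
    return np.array([m["cx"]-f*c[0]/c[2], m["cy"]+f*c[1]/c[2]])
def fit(model,P):  # x,y,yaw(deg) of rigid 2D
    g=lambda q:(model@np.array([[np.cos(q[2]),np.sin(q[2])],[-np.sin(q[2]),np.cos(q[2])]])+q[:2]-P).ravel()
    s=min((least_squares(g,[*P.mean(0),a]) for a in (0,1.5,-1.5,3)),key=lambda s:s.cost)
    return s.x[:2],np.degrees(s.x[2]),s.fun.reshape(-1,2)*1000
E
python3 - <<'E'
from h import *
c8=lambda x,y:((x+.5)/8-.5+135,(y+.5)/8-.5+210)
c6=lambda x,y:((x-400+.5)/6-.5+245,(y+.5)/6-.5+138)
P=np.array([ray("top",c8(*p),.006)[:2] for p in [(205,32),(374,146),(38,271),(207,389)]])
M=np.array([(50,35),(50,-35),(-50,35),(-50,-35)])/1000
print("plate mid",fit(M,P)); q,a,_=fit(M,P); a_=np.radians(a)
print("handle from fit",q-.03*np.array([np.cos(a_),np.sin(a_)]),"seen",ray("top",c8(133,278),.040))
D=np.array([ray("top",c6(*p),.030)[:2] for p in [(480,25),(705,38),(450,530),(683,545)]])
M=np.array([(110,52),(110,-52),(-125,52),(-125,-52)])/1000
q,a,res=fit(M,D); print("dock",q,a,res)
c,s=np.cos(np.radians(a)),np.sin(np.radians(a)); R=np.array([[c,-s],[s,c]])
for nm,p,z in [("stop",(588,165),.039),("lipL",(519,262),.045),("lipR",(645,264),.045),("railL",(470,317),.035),("railR",(684,328),.035),("railbendL",(494,240),.035),("bar far",(588,103),.039)]:
    print(nm,R.T@(ray("top",c6(*p),z)[:2]-q)*1000)
m=eyes.camera_model("top")["world_to_cam"]; print(-m[:3,:3].T@m[:3,3])
E
```

```text
plate mid (array([0.43609757, 0.32752688]), np.float64(-34.25560853752053), array([[ 0.69135406, -1.14809341],
       [ 1.33429923, -0.65044234],
       [-1.50677621,  0.82974101],
       [-0.51887708,  0.96879473]]))
handle from fit [0.41130153 0.34441346] seen [0.41045864 0.34326838 0.04      ]
dock [0.57536091 0.01563533] -4.264625375193302 [[ 0.4706402   0.08332476]
 [ 0.74164378 -0.40023456]
 [-0.94135225  0.46803748]
 [-0.27093173 -0.15112768]]
stop [43.75373314 -0.840691  ]
lipL [-4.12458931 27.77331588]
lipR [ -1.81401069 -28.38053191]
railL [-28.3720209   48.31928318]
railR [-27.88500973 -47.65807012]
railbendL [ 7.57284519 39.60121649]
bar far [72.70614761  0.62556297]
[0.3217376  0.06065867 1.18639433]
```

Sizes agree to about 1.5 mm (plate, dock, and rail mouth at x ≈ -28). The real stop is near dock x ≈ +44. Next I work out the approach moves, arcing around the base.

```bash
cat >> h.py <<'E'
def shift(p0,yaw0,p1,yaw1):
    c,s=np.cos(np.radians(yaw0)),np.sin(np.radians(yaw0)); d=np.array(p1)-p0
    return np.round([(c*d[0]+s*d[1])/.25,(s*d[0]-c*d[1])/.25,-d[2]/.25,-((yaw1-yaw0+180)%360-180)/60],4)
E
python3 - <<'E'
from h import *
s=r.get_state(); p=np.array([.213,-.64,.204]); y=-161.57
for q,w in [((.40,-.47,.204),-134),((.50,-.27,.204),-107),((.53,-.05,.204),-80),((.50,.17,.204),-55),((.411,.344,.12),-34.3)]:
    print(shift(p,y,q,w)); p,y=np.array(q),w
E
```

```text
[-0.9246  0.4086 -0.     -0.4595]
[-0.8533  0.268  -0.     -0.45  ]
[-0.8766  0.1425 -0.     -0.45  ]
[-0.8875 -0.0346 -0.     -0.4167]
[-0.7743 -0.1076  0.336  -0.345 ]
```

Call:
{"op": "step_arm", "data": {"plan": [[-0.925, 0.409, 0, -0.46, 50], [-0.925, 0.409, 0, -0.46, 50], [-0.925, 0.409, 0, -0.46, 50], [-0.925, 0.409, 0, -0.46, 50], [-0.925, 0.409, 0, -0.46, 50], [-0.925, 0.409, 0, -0.46, 50], [-0.925, 0.409, 0, -0.46, 50]]}}

```text
time_s: 0.68
tcp_pos: [0.4046, -0.4663, 0.2035]
eef_rot: [-180.0, 0.1, -133.7]
contact_force: [-0.8, 0.2, 0.2]
gripper_width: 0.0509
gripper_force: 0.0
```

Call:
{"op": "step_arm", "data": {"plan": [[-0.853, 0.268, 0, -0.45, 50], [-0.853, 0.268, 0, -0.45, 50], [-0.853, 0.268, 0, -0.45, 50], [-0.853, 0.268, 0, -0.45, 50], [-0.853, 0.268, 0, -0.45, 50], [-0.853, 0.268, 0, -0.45, 50], [-0.853, 0.268, 0, -0.45, 50]]}}

```text
time_s: 1.27
tcp_pos: [0.5017, -0.2671, 0.2036]
eef_rot: [180.0, 0.0, -106.7]
contact_force: [0.3, 0.1, 0.3]
gripper_width: 0.0501
gripper_force: 0.0
```

Call:
{"op": "step_arm", "data": {"plan": [[-0.877, 0.142, 0, -0.45, 50], [-0.877, 0.142, 0, -0.45, 50], [-0.877, 0.142, 0, -0.45, 50], [-0.877, 0.142, 0, -0.45, 50], [-0.877, 0.142, 0, -0.45, 50], [-0.877, 0.142, 0, -0.45, 50], [-0.877, 0.142, 0, -0.45, 50]]}}

```text
time_s: 1.85
tcp_pos: [0.5306, -0.0476, 0.2036]
eef_rot: [180.0, 0.0, -79.8]
contact_force: [-0.2, 0.0, 0.2]
gripper_width: 0.0503
gripper_force: 0.0
```

Call:
{"op": "step_arm", "data": {"plan": [[-0.888, -0.035, 0, -0.417, 50], [-0.888, -0.035, 0, -0.417, 50], [-0.888, -0.035, 0, -0.417, 50], [-0.888, -0.035, 0, -0.417, 50], [-0.888, -0.035, 0, -0.417, 50], [-0.888, -0.035, 0, -0.417, 50], [-0.888, -0.035, 0, -0.417, 50]]}}

```text
time_s: 2.43
tcp_pos: [0.5001, 0.172, 0.2034]
eef_rot: [180.0, 0.0, -54.8]
contact_force: [0.1, 0.5, -0.1]
gripper_width: 0.0498
gripper_force: 0.0
```

Call:
{"op": "step_arm", "data": {"plan": [[-0.774, -0.108, 0.336, -0.345, 50], [-0.774, -0.108, 0.336, -0.345, 50], [-0.774, -0.108, 0.336, -0.345, 50], [-0.774, -0.108, 0.336, -0.345, 50], [-0.774, -0.108, 0.336, -0.345, 50], [-0.774, -0.108, 0.336, -0.345, 50], [-0.774, -0.108, 0.336, -0.345, 50], [-0.774, -0.108, 0.336, -0.345, 50]]}}

```text
time_s: 3.1
tcp_pos: [0.4117, 0.3428, 0.1196]
eef_rot: [179.9, -0.0, -34.2]
contact_force: [0.6, 0.1, 1.1]
gripper_width: 0.05
gripper_force: 0.0
```

```bash
python3 - <<'E'
from h import *
import cv2
s=eyes.capture("side")[:,:,::-1]; t=eyes.capture("top")[:,:,::-1]; st=r.get_state(); print(st["tcp_pos"],st["eef_rot"])
print(proj("side",st["tcp_pos"]),proj("side",np.array([.411,.344,.040])),proj("side",np.array([.411,.344,.006])))
k=6; a=cv2.resize(s[215:310,150:250],None,fx=k,fy=k,interpolation=cv2.INTER_CUBIC); cv2.imwrite("pics/s1.png",a)
E
```

```text
[0.41218828 0.34268625 0.12026998] [-1.79976414e+02 -8.97454464e-03 -3.43334493e+01]
[196.58796295 242.40720963] [198.21008549 269.87040275] [198.9014723  280.49592315]
```

View pics/s1.png

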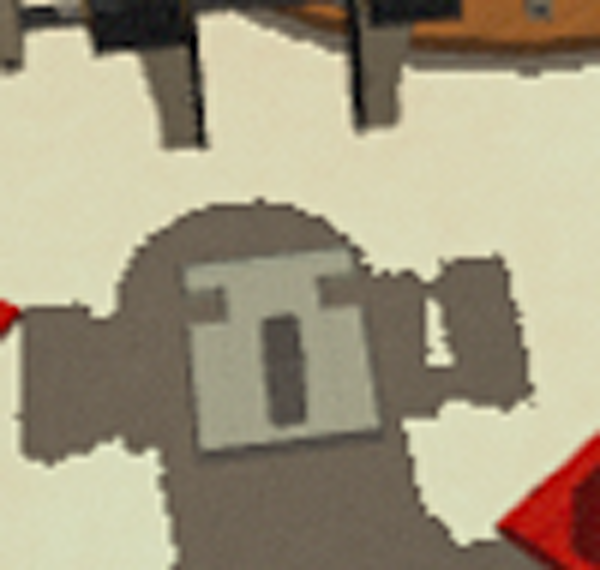

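The picture shows the handle centred at about crop x 283, between the finger tips (185 and 380, midpoint 282). The sideways alignment is good, so I go down and grip.

Call:
{"op": "step_arm", "data": {"plan": [[-0.004, -0.006, 0.15, 0, 50], [-0.004, -0.006, 0.3, 0, 50], [-0.004, -0.006, 0.38, 0, 50], [-0.004, -0.006, 0.42, 0, 50], [-0.004, -0.006, 0.44, 0, 50], [-0.004, -0.006, 0.44, 0, 50], [-0.004, -0.006, 0.44, 0, 50]], "newtons": 35}}

```text
time_s: 3.78
tcp_pos: [0.4122, 0.3462, 0.011]
eef_rot: [-179.9, -0.0, -34.3]
contact_force: [-0.7, 0.3, -0.4]
gripper_width: 0.05
gripper_force: 0.0
```

Call:
{"op": "step_arm", "data": {"plan": [[0, 0, 0, 0, 30], [0, 0, 0, 0, 25], [0, 0, 0, 0, 20], [0, 0, 0, 0, 16], [0, 0, 0, 0, 14], [0, 0, 0, 0, 10], [0, 0, 0, 0, 8], [0, 0, 0, 0, 8], [0, 0, 0, 0, 8]]}}

```text
time_s: 4.53
tcp_pos: [0.4114, 0.3461, 0.01]
eef_rot: [-180.0, 0.0, -34.2]
contact_force: [-0.2, 0.4, 2.8]
gripper_width: 0.0133
gripper_force: 34.9
```

```bash
python3 - <<'E'
from h import *
p=np.array([.4118,.3460,.010]); y=-34.3
for q,w in [((.4118,.346,.14),-34.3),((.45,.185,.15),-19),((.4707,.0234,.075),-4.26)]:
    print(shift(p,y,q,w)); p,y=np.array(q),w
E
```

```text
[ 0.   -0.   -0.52 -0.  ]
[ 0.4891  0.4459 -0.04   -0.255 ]
[ 0.2887  0.5842  0.3    -0.2457]
```

Call:
{"op": "step_arm", "data": {"plan": [[0, 0, -0.06, 0, 8], [0, 0, -0.18, 0, 8], [0, 0, -0.32, 0, 8], [0, 0, -0.45, 0, 8], [0, 0, -0.52, 0, 8], [0, 0, -0.52, 0, 8]]}}

```text
time_s: 5.03
tcp_pos: [0.4126, 0.3475, 0.144]
eef_rot: [-179.6, -0.0, -34.2]
contact_force: [0.8, 0.1, -1.2]
gripper_width: 0.0136
gripper_force: 34.9
```

Call:
{"op": "step_arm", "data": {"plan": [[0.05, 0.045, -0.04, -0.03, 8], [0.14, 0.125, -0.04, -0.07, 8], [0.24, 0.22, -0.04, -0.13, 8], [0.34, 0.31, -0.04, -0.18, 8], [0.43, 0.39, -0.04, -0.23, 8], [0.489, 0.446, -0.04, -0.255, 8], [0.489, 0.446, -0.04, -0.255, 8]]}}

```text
time_s: 5.62
tcp_pos: [0.4486, 0.181, 0.1485]
eef_rot: [179.9, 0.1, -19.0]
contact_force: [-0.3, 0.6, -1.7]
gripper_width: 0.0135
gripper_force: 34.9
```

Call:
{"op": "step_arm", "data": {"plan": [[0.03, 0.06, 0, -0.03, 8], [0.08, 0.16, 0, -0.07, 8], [0.14, 0.28, 0.05, -0.12, 8], [0.2, 0.4, 0.12, -0.17, 8], [0.25, 0.5, 0.2, -0.22, 8], [0.28, 0.565, 0.26, -0.24, 8], [0.289, 0.584, 0.3, -0.246, 8], [0.289, 0.584, 0.3, -0.246, 8], [0.289, 0.584, 0.3, -0.246, 8]]}}

```text
time_s: 6.37
tcp_pos: [0.4697, 0.0228, 0.0739]
eef_rot: [179.9, 0.1, -4.3]
contact_force: [-0.1, 0.9, -0.8]
gripper_width: 0.0129
gripper_force: 34.9
```

```bash
python3 - <<'E'
from h import *
import cv2
st=r.get_state(); print({k:st[k] for k in("time_s","tcp_pos","eef_rot","contact_force","gripper_width")})
s=eyes.capture("side")[:,:,::-1]; t=eyes.capture("top")[:,:,::-1]
f=lambda a,x,y,w,h,k: np.clip(cv2.resize(a[y:y+h,x:x+w],None,fx=k,fy=k,interpolation=cv2.INTER_CUBIC)*1.6,0,255).astype(np.uint8)
cv2.imwrite("pics/p2.png",np.hstack([f(s,200,155,76,98,6),f(t,245,138,56,98,6)]))
E
```

```text
{'time_s': 6.3667, 'tcp_pos': array([0.46973011, 0.02276404, 0.07385679]), 'eef_rot': array([ 1.79928168e+02,  1.29395426e-01, -4.26965928e+00]), 'contact_force': array([-0.06177524,  0.85027794, -0.84315678]), 'gripper_width': 0.012946602609686586}
```

View pics/p2.png

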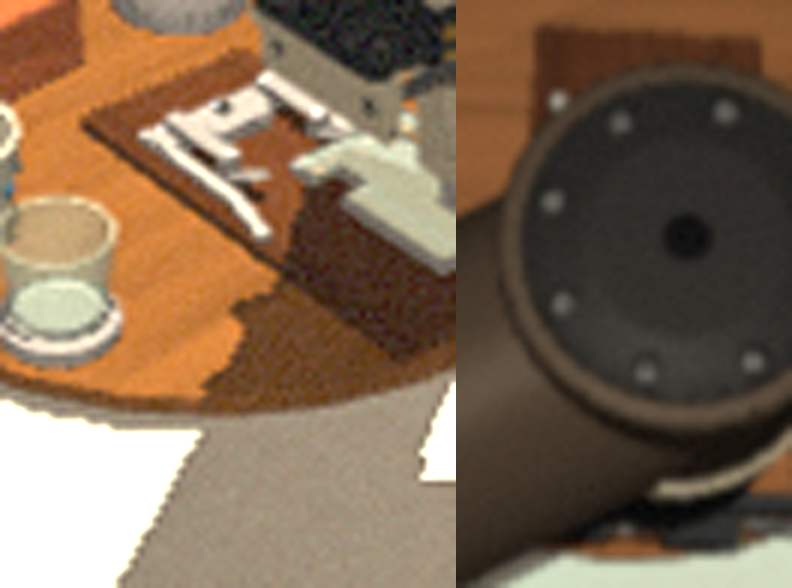

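The side view shows the plate held flat above the dock: front-left corner at (300,168), rear-left at (445,265), left rail mouth end at (262,236). I check these against predictions.

```bash
python3 - <<'E'
from h import *
q=np.array([.57536,.01564]);a=np.radians(-4.265);R=np.array([[np.cos(a),-np.sin(a)],[np.sin(a),np.cos(a)]])
pr=lambda p,z:(proj("side",np.array([*(q+R@(np.array(p)/1000)),z]))-[200,155]+.5)*6-.5
print("boardFL",pr((110,52),.03),"boardNL",pr((-125,52),.03),"railL",pr((-26.5,46),.035))
st=r.get_state();h=st["tcp_pos"][:2]; z=st["tcp_pos"][2]-.010+.006
d=R.T@(h-q)*1000; print("handle in dock",d)
for n,p in [("FL",(80,35)),("RL",(-20,35)),("FR",(80,-35))]: print(n,pr(d+p,z))
E
```

```text
boardFL [ 82.17453015 112.5322422 ] boardNL [404.37554141 346.83630533] railL [270.26822634 228.29473964]
handle in dock [-104.87491074    0.44810348]
FL [287.03152207 153.94067867]
RL [436.91842858 257.18969892]
FR [401.27844853 100.69408309]
```

Call:
{"op": "step_arm", "data": {"plan": [[0, 0, 0.03, 0, 8], [0, 0, 0.07, 0, 8], [0, 0, 0.1, 0, 8], [0, 0, 0.12, 0, 8], [0, 0, 0.128, 0, 8], [0, 0, 0.132, 0, 8], [0, 0, 0.132, 0, 8]]}}

```text
time_s: 7.05
tcp_pos: [0.4705, 0.0233, 0.0417]
eef_rot: [180.0, 0.0, -4.2]
contact_force: [-0.3, 1.1, -0.5]
gripper_width: 0.0132
gripper_force: 34.9
```

```bash
python3 - <<'E'
from h import *
import cv2
st=r.get_state(); print({k:st[k] for k in("time_s","tcp_pos","eef_rot","contact_force","gripper_width")})
s=eyes.capture("side")[:,:,::-1]
f=lambda a,x,y,w,h,k: np.clip(cv2.resize(a[y:y+h,x:x+w],None,fx=k,fy=k,interpolation=cv2.INTER_CUBIC)*1.6,0,255).astype(np.uint8)
cv2.imwrite("pics/p3.png",f(s,205,155,98,73,8))
E
```

```text
{'time_s': 7.05, 'tcp_pos': array([0.47053297, 0.02332406, 0.04171496]), 'eef_rot': array([ 1.79993322e+02,  5.24785214e-03, -4.16822365e+00]), 'contact_force': array([-0.27934863,  1.09541762, -0.52357662]), 'gripper_width': 0.013196219492801838}
```

View pics/p3.png

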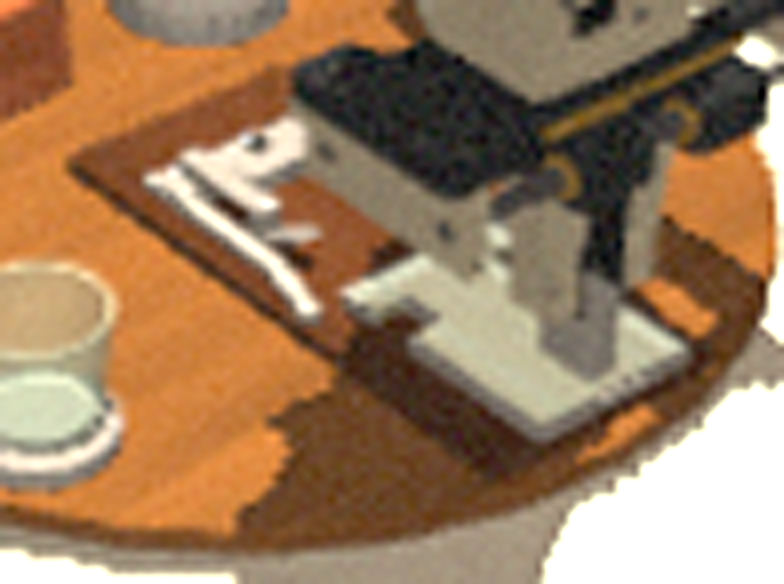

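The plate sits just above the board, 1–2 mm up. Plate top corners: FL (345,292), RL (541,432), RR (690,349). Board: FL (72,163), NL (500,470). Left rail mouth end (312,310). I compute the lateral fit.

```bash
python3 - <<'E'
from h import *
u=lambda x,y:((x+.5)/8-.5+205,(y+.5)/8-.5+155)
q=np.array([.57536,.01564]);a=np.radians(-4.265);R=np.array([[np.cos(a),-np.sin(a)],[np.sin(a),np.cos(a)]])
for n,p,z in [("plFL",(345,292),.0377),("plRL",(541,432),.0377),("plRR",(690,349),.0377),("bFL",(72,163),.03),("bNL",(500,470),.03),("rail",(312,312),.035),("railstart",(150,178),.035),("stopbar hole",(257,143),.039)]:
    print(n,np.round(R.T@(ray("side",u(*p),z)[:2]-q)*1000,1))
st=r.get_state();print("tcp",R.T@(st["tcp_pos"][:2]-q)*1000)
E
```

```text
plFL [-29.   37.1]
plRL [-128.6   37.3]
plRR [-127.   -32.9]
bFL [102.7  56.4]
bNL [-128.    54.4]
rail [-28.   51.1]
railstart [71.4 44.5]
stopbar hole [60.3  3.7]
tcp [-104.96319083   -0.11338739]
```

Call:
{"op": "step_arm", "data": {"plan": [[0, -0.002, 0.003, 0, 8], [0, -0.002, 0.005, 0, 8], [0, -0.002, 0.007, 0, 8], [0, -0.002, 0.007, 0, 8], [0, -0.002, 0.007, 0, 8]]}}

```text
time_s: 7.52
tcp_pos: [0.4706, 0.0237, 0.0401]
eef_rot: [-180.0, -0.0, -4.2]
contact_force: [0.1, 0.3, -1.6]
gripper_width: 0.0132
gripper_force: 34.9
```

Call:
{"op": "step_arm", "data": {"plan": [[0, 0, 0.002, 0, 8], [0, 0, 0.003, 0, 8], [0, 0, 0.004, 0, 8], [0, 0, 0.004, 0, 8]]}}

```text
time_s: 7.85
tcp_pos: [0.4707, 0.0237, 0.04]
eef_rot: [-180.0, -0.0, -4.2]
contact_force: [-4.1, 0.3, 9.8]
gripper_width: 0.0134
gripper_force: 34.9
```

Call:
{"op": "step_arm", "data": {"plan": [[0, 0, -0.002, 0, 8], [0, 0, -0.002, 0, 8], [0, 0, -0.002, 0, 8]]}}

```text
time_s: 8.1
tcp_pos: [0.4707, 0.0238, 0.04]
eef_rot: [-180.0, -0.0, -4.2]
contact_force: [-1.9, -0.0, 7.0]
gripper_width: 0.0136
gripper_force: 34.9
```

Call:
{"op": "step_arm", "data": {"plan": [[0, 0, -0.003, 0, 8], [0.01, 0, -0.003, 0, 8], [0.02, 0, -0.003, 0, 8], [0.03, 0, -0.003, 0, 8], [0.04, 0, -0.003, 0, 8], [0.05, 0, -0.003, 0, 8], [0.06, 0, -0.003, 0, 8], [0.06, 0, -0.003, 0, 8]]}}

```text
time_s: 8.77
tcp_pos: [0.4861, 0.0226, 0.0402]
eef_rot: [180.0, -0.0, -4.2]
contact_force: [0.1, -0.5, -1.6]
gripper_width: 0.0134
gripper_force: 34.9
```

Call:
{"op": "step_arm", "data": {"plan": [[0.006, 0, 0, 0, 8], [0.012, 0, 0, 0, 8], [0.018, 0, 0, 0, 8], [0.024, 0, 0, 0, 8], [0.03, 0, 0, 0, 8], [0.036, 0, 0, 0, 8], [0.036, 0, 0, 0, 8]]}}

```text
time_s: 9.35
tcp_pos: [0.4948, 0.022, 0.0403]
eef_rot: [180.0, -0.0, -4.2]
contact_force: [0.0, 0.6, -1.5]
gripper_width: 0.0135
gripper_force: 34.9
```

Call:
{"op": "step_arm", "data": {"plan": [[0, 0, 0.002, 0, 8], [0.006, 0, 0.002, 0, 8], [0.012, 0, 0.002, 0, 8], [0.018, 0, 0.002, 0, 8], [0.024, 0, 0.002, 0, 8], [0.024, 0, 0.002, 0, 8]]}}

```text
time_s: 9.85
tcp_pos: [0.5009, 0.0215, 0.04]
eef_rot: [-180.0, -0.0, -4.2]
contact_force: [-0.3, -1.3, 5.9]
gripper_width: 0.0133
gripper_force: 34.9
```

Call:
{"op": "step_arm", "data": {"plan": [[0.003, 0, -0.001, 0, 8], [0.006, 0, -0.001, 0, 8], [0.009, 0, -0.001, 0, 8], [0.012, 0, -0.001, 0, 8], [0.016, 0, -0.001, 0, 8], [0.016, 0, -0.001, 0, 8]]}}

```text
time_s: 10.35
tcp_pos: [0.5046, 0.0212, 0.04]
eef_rot: [180.0, -0.0, -4.2]
contact_force: [-0.9, -0.6, 4.6]
gripper_width: 0.0137
gripper_force: 34.9
```

Call:
{"op": "step_arm", "data": {"plan": [[0.003, 0, 0, 0, 8], [0.006, 0, 0, 0, 8], [0.009, 0, 0, 0, 8], [0.012, 0, 0, 0, 8], [0.012, 0, 0, 0, 8]]}}

```text
time_s: 10.77
tcp_pos: [0.5077, 0.021, 0.04]
eef_rot: [-180.0, -0.0, -4.2]
contact_force: [-1.5, -0.2, 3.8]
gripper_width: 0.0132
gripper_force: 34.9
```

Call:
{"op": "step_arm", "data": {"plan": [[0.003, 0, 0, 0, 8], [0.006, 0, 0, 0, 8], [0.009, 0, 0, 0, 8], [0.012, 0, 0, 0, 8], [0.012, 0, 0, 0, 8]]}}

```text
time_s: 11.18
tcp_pos: [0.5099, 0.0206, 0.04]
eef_rot: [180.0, 0.1, -4.2]
contact_force: [-3.9, 0.5, 6.3]
gripper_width: 0.0132
gripper_force: 34.9
```

Call:
{"op": "step_arm", "data": {"plan": [[0.003, 0, 0, 0, 8], [0.006, 0, 0, 0, 8], [0.009, 0, 0, 0, 8], [0.012, 0, 0, 0, 8], [0.012, 0, 0, 0, 8]]}}

```text
time_s: 11.6
tcp_pos: [0.5126, 0.0203, 0.04]
eef_rot: [180.0, 0.1, -4.2]
contact_force: [-5.2, -0.3, 8.4]
gripper_width: 0.0132
gripper_force: 34.9
```

Call:
{"op": "step_arm", "data": {"plan": [[0.003, 0, -0.001, 0, 8], [0.006, 0, -0.001, 0, 8], [0.009, 0, -0.001, 0, 8], [0.012, 0, -0.001, 0, 8], [0.012, 0, -0.001, 0, 8]]}}

```text
time_s: 12.02
tcp_pos: [0.5155, 0.02, 0.04]
eef_rot: [180.0, 0.1, -4.2]
contact_force: [-5.4, -0.6, 5.7]
gripper_width: 0.0135
gripper_force: 34.9
```

Call:
{"op": "step_arm", "data": {"plan": [[0.003, 0, 0, 0, 8], [0.006, 0, 0, 0, 8], [0.009, 0, 0, 0, 8], [0.012, 0, 0, 0, 8], [0.012, 0, 0, 0, 8]]}}

```text
time_s: 12.43
tcp_pos: [0.5191, 0.0199, 0.04]
eef_rot: [180.0, 0.0, -4.2]
contact_force: [-4.4, -0.7, 3.6]
gripper_width: 0.0134
gripper_force: 34.9
```

Now riding on the glass. About 20 mm remain to the estimated stop at tcp x ≈ 0.541.

Call:
{"op": "step_arm", "data": {"plan": [[0.003, 0, 0, 0, 8], [0.007, 0, 0, 0, 8], [0.011, 0, 0, 0, 8], [0.015, 0, 0, 0, 8], [0.019, 0, 0, 0, 8], [0.023, 0, 0, 0, 8], [0.024, 0, 0, 0, 8], [0.024, 0, 0, 0, 8]]}}

```text
time_s: 13.1
tcp_pos: [0.5256, 0.0197, 0.0402]
eef_rot: [-180.0, -0.0, -4.2]
contact_force: [-1.7, 0.2, -0.9]
gripper_width: 0.0134
gripper_force: 34.9
```

Call:
{"op": "step_arm", "data": {"plan": [[0.003, 0, 0, 0, 8], [0.006, 0, 0, 0, 8], [0.009, 0, 0, 0, 8], [0.012, 0, 0, 0, 8], [0.016, 0, 0, 0, 8], [0.016, 0, 0, 0, 8]]}}

```text
time_s: 13.6
tcp_pos: [0.5296, 0.0194, 0.0402]
eef_rot: [180.0, -0.0, -4.2]
contact_force: [-2.5, 0.0, -1.2]
gripper_width: 0.0137
gripper_force: 34.9
```

Call:
{"op": "step_arm", "data": {"plan": [[0.003, 0, 0, 0, 8], [0.006, 0, 0, 0, 8], [0.009, 0, 0, 0, 8], [0.012, 0, 0, 0, 8], [0.012, 0, 0, 0, 8]]}}

```text
time_s: 14.02
tcp_pos: [0.5325, 0.0192, 0.0402]
eef_rot: [-180.0, -0.0, -4.2]
contact_force: [-1.4, 1.1, -1.5]
gripper_width: 0.0129
gripper_force: 34.9
```

Call:
{"op": "step_arm", "data": {"plan": [[0.002, 0, 0.001, 0, 8], [0.004, 0, 0.001, 0, 8], [0.006, 0, 0.001, 0, 8], [0.008, 0, 0.001, 0, 8], [0.01, 0, 0.001, 0, 8], [0.01, 0, 0.001, 0, 8]]}}

```text
time_s: 14.52
tcp_pos: [0.535, 0.019, 0.04]
eef_rot: [-180.0, -0.0, -4.2]
contact_force: [-2.1, -0.1, 0.1]
gripper_width: 0.0134
gripper_force: 34.9
```

Call:
{"op": "step_arm", "data": {"plan": [[0.002, 0, 0, 0, 8], [0.004, 0, 0, 0, 8], [0.006, 0, 0, 0, 8], [0.008, 0, 0, 0, 8], [0.008, 0, 0, 0, 8]]}}

```text
time_s: 14.93
tcp_pos: [0.5369, 0.0188, 0.04]
eef_rot: [180.0, -0.0, -4.2]
contact_force: [-2.6, -0.1, 0.7]
gripper_width: 0.0134
gripper_force: 34.9
```

Call:
{"op": "step_arm", "data": {"plan": [[0.002, 0, 0, 0, 8], [0.004, 0, 0, 0, 8], [0.006, 0, 0, 0, 8], [0.006, 0, 0, 0, 8]]}}

```text
time_s: 15.27
tcp_pos: [0.5385, 0.0187, 0.04]
eef_rot: [-180.0, -0.0, -4.2]
contact_force: [-2.6, -0.7, 0.4]
gripper_width: 0.0137
gripper_force: 34.9
```

Call:
{"op": "step_arm", "data": {"plan": [[0.002, 0, 0, 0, 8], [0.004, 0, 0, 0, 8], [0.004, 0, 0, 0, 8]]}}

```text
time_s: 15.52
tcp_pos: [0.5401, 0.0189, 0.0401]
eef_rot: [-180.0, -0.1, -4.2]
contact_force: [0.4, -0.3, -1.7]
gripper_width: 0.0135
gripper_force: 34.9
```

Call:
{"op": "step_arm", "data": {"plan": [[0.002, 0, 0, 0, 8], [0.004, 0, 0, 0, 8], [0.004, 0, 0, 0, 8]]}}

```text
time_s: 15.77
tcp_pos: [0.5407, 0.0187, 0.0401]
eef_rot: [-180.0, -0.0, -4.2]
contact_force: [0.6, 0.1, -2.0]
gripper_width: 0.0135
gripper_force: 34.9
```

Call:
{"op": "step_arm", "data": {"plan": [[0.002, 0, 0, 0, 8], [0.003, 0, 0, 0, 8], [0.003, 0, 0, 0, 8]]}}

```text
time_s: 16.02
tcp_pos: [0.5411, 0.0186, 0.04]
eef_rot: [-180.0, -0.0, -4.2]
contact_force: [-0.3, 0.8, -0.3]
gripper_width: 0.0134
gripper_force: 34.9
```

The push force dropped to zero at x ≈ 0.540, so the clips have snapped in. I ease forward a little more to find the stop.

Call:
{"op": "step_arm", "data": {"plan": [[0.001, 0, 0, 0, 8], [0.002, 0, 0, 0, 8], [0.002, 0, 0, 0, 8]]}}

```text
time_s: 16.27
tcp_pos: [0.5412, 0.0185, 0.0401]
eef_rot: [180.0, 0.0, -4.2]
contact_force: [-2.6, 1.6, 2.1]
gripper_width: 0.0135
gripper_force: 34.9
```

```bash
python3 - <<'E'
from h import *
import cv2
st=r.get_state(); print(st["tcp_pos"],st["contact_force"])
s=eyes.capture("side")[:,:,::-1]
cv2.imwrite("pics/p4.png",np.clip(cv2.resize(s[155:228,205:303],None,fx=8,fy=8,interpolation=cv2.INTER_CUBIC)*1.6,0,255).astype(np.uint8))
E
```

```text
[0.54118585 0.01850284 0.04005281] [-2.56302834  1.61551644  2.13269933]
```

View pics/p4.png

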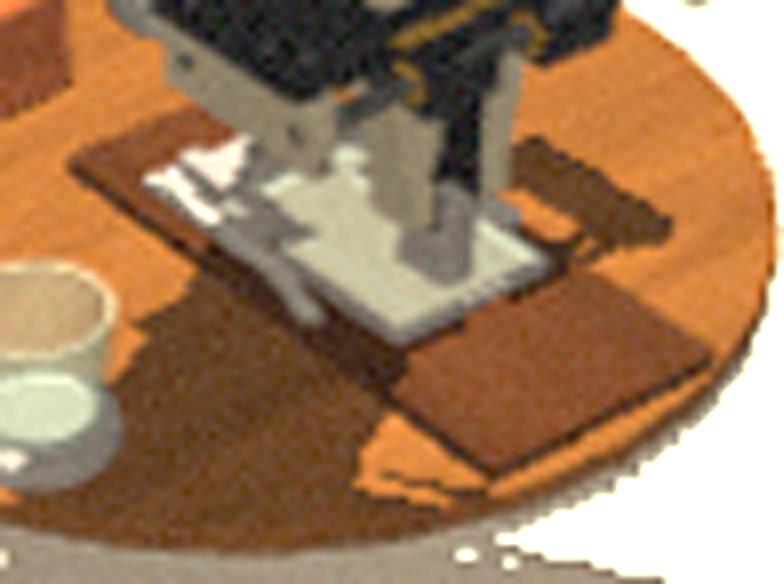

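The plate sits between the rails (rear-left corner (400,340)) with its front at the clip bar, and the stop is now touched at 2.6 N. Now I release and rise.

Call:
{"op": "step_arm", "data": {"plan": [[-0.001, 0, 0, 0, 13], [-0.001, 0, 0, 0, 16], [-0.001, 0, 0, 0, 22], [-0.001, 0, 0, 0, 30], [-0.001, 0, 0, 0, 36], [-0.001, 0, 0, 0, 36], [-0.001, 0, 0, 0, 36], [-0.001, 0, 0, 0, 36]]}}

```text
time_s: 16.98
tcp_pos: [0.5414, 0.0185, 0.04]
eef_rot: [180.0, -0.0, -4.2]
contact_force: [-0.1, -0.1, 0.8]
gripper_width: 0.0359
gripper_force: 0.0
```

Call:
{"op": "step_arm", "data": {"plan": [[0, 0, -0.04, 0, 36], [0, 0, -0.12, 0, 36], [0, 0, -0.24, 0, 36], [0, 0, -0.36, 0, 36], [0, 0, -0.48, 0, 36], [0, 0, -0.6, 0, 36], [0, 0, -0.6, 0, 36]]}}

```text
time_s: 17.57
tcp_pos: [0.5448, 0.019, 0.1975]
eef_rot: [-179.8, -0.6, -4.1]
contact_force: [0.6, 0.1, 1.4]
gripper_width: 0.0359
gripper_force: 0.0
```

Call:
{"op": "step_arm", "data": {"plan": [[-0.05, 0.1, 0, 0, 36], [-0.1, 0.25, 0, 0, 36], [-0.15, 0.4, 0, 0, 36], [-0.2, 0.55, 0, 0, 36], [-0.2, 0.7, 0, 0, 36], [-0.2, 0.85, 0, 0, 36], [-0.2, 0.95, 0, 0, 36], [-0.2, 0.95, 0, 0, 36], [-0.2, 0.95, 0, 0, 36]]}}

```text
time_s: 18.32
tcp_pos: [0.4737, -0.216, 0.1903]
eef_rot: [180.0, -0.0, -4.4]
contact_force: [0.4, 0.4, 0.2]
gripper_width: 0.0362
gripper_force: 0.0
```

```bash
python3 - <<'E'
from h import *
import cv2
s=eyes.capture("side")[:,:,::-1]; t=eyes.capture("top")[:,:,::-1]
f=lambda a,x,y,w,h,k: np.clip(cv2.resize(a[y:y+h,x:x+w],None,fx=k,fy=k,interpolation=cv2.INTER_CUBIC)*1.6,0,255).astype(np.uint8)
cv2.imwrite("pics/p5.png",np.hstack([f(s,205,155,70,95,6),f(t,240,138,60,95,6)]))
E
```

```text
(no output)
```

View pics/p5.png

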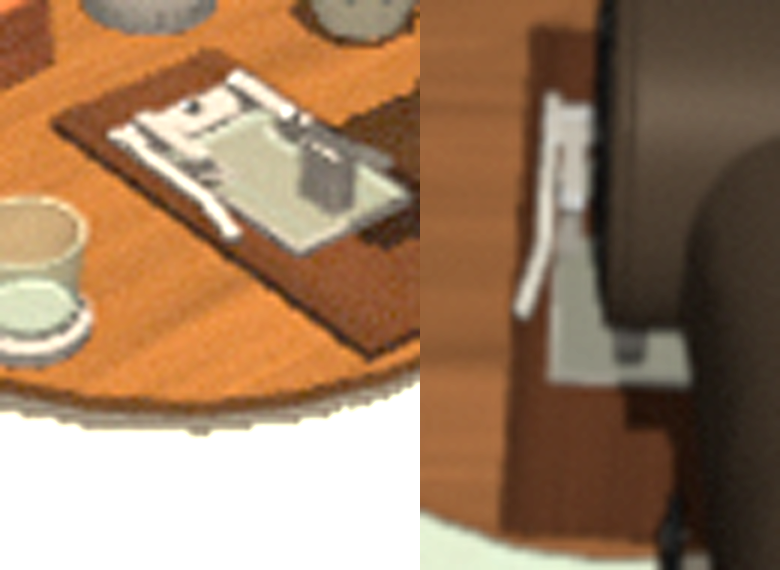

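The side view shows the plate seated between the rails, with its front at the stop and the left clip down at (205,170). The bystanders in view (cup holder, cezve base, one cup) have not moved. Handing in.

```bash
python3 -c "
from plant import workorder
print(workorder.close_job())"
```

```text
the job is handed in; nothing more can be done
None
```

The plate is on the dock and home: push force fell to zero as the clips snapped in, the stop was touched at about 3 N (about 5.5 N was the most read while pushing), and I let go and handed in at about 18 s; the right clip was not clearly visible in the last picture.

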